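# Lock the bayonet die into the hand press

### The arm

A 6-joint arm with a two-finger parallel gripper is mounted at the origin on the work surface. World frame = base frame: x ahead of the robot, y to its left, z up, the work surface at z = 0. Lengths are in mm, angles in degrees, forces in N, time in s.
With the tool pointing down it reaches from about 300 to 850 mm from the base axis. Payload 4.2 kg.
Tool frame: the origin (TCP) lies on the centre line of the jaws, within the pads' length; the fingertips stand 14 mm ahead of it and the grasp point (between the pads) lies 5 mm behind it; z points along the fingers, y is the direction in which the jaws open and shut (so a half turn about z gives the same grasp; the last joint's range is limited). The gripper opens to 91 mm and grips with 3 to 60 N. Pads are 32 mm wide; open, the fingers measure 118 mm over their backs; the gripper's body (76 mm by 178 mm) begins 60 mm behind the grasp point.
Start: joints at [-68.526, 18.312, 89.639, -0, 72.044, -1.146], TCP at [221.163, -530.781, 227.976] pointing down, gripper open.
Joint ranges: [-177.97, 177.97], [-48.28, 115.42], [12.27, 149.76], [-77.06, 257.06], [2.81, 150.46], [-146.56, 146.56]. Speed limits (degrees/s): [147.25, 147.25, 180, 180, 180, 180].

### API

Orientations are given as [roll, pitch, yaw] about the fixed x, y, z axes, in that order (R = Rz(yaw) Ry(pitch) Rx(roll)).
In Python, from workcell import env gives the robot as it stands.
- The arm moves only by the tool play_rows, never from a script. Its argument "increments" is a list of rows, each a list of 5 numbers: the shift along the world's x, y, z in mm, then the turn about the world's z in degrees, then the closure, from 0 (fully open) to 1 (shut). In form: [[x, y, z, yaw, fingers], ...]. A call has 1 to 20 rows; each row shifts and turns the commanded pose from where the row before left it; what a row does not reach is not made up. A row lasts 1/8 s, in which the tool goes at most 62.5 mm and 10.7 degrees, less where a joint would pass 70% of its speed; a pose out of reach is approached as far as the arm can. A call is refused whole if a number of a shift passes 62.5 or a number of a turn 10.7, either way. A call with a gripper value outside its range is refused whole. The fingers move at their own pace and stop on an object; "newtons" is the grip in N (left out, the last holds). Time passes only in rows, so rows that do not move let the fingers close. It gives the time, the measured TCP pose, the force and the opening at its end, in the units of the state.
- env.state(): the state, without advancing time (a new reading comes with each control period).
- env.grab_frame(name): name is "scene" or "top" or "wrist"; returns the picture (420x560x3 uint8, red, green, blue); there is no depth.
- env.calibration(name): a dict with "fx", "fy", "cx", "cy" (pixels), "dist_coeffs" ([k1, k2, p1, p2, k3] as OpenCV has them; the pictures are not rectified), "R" (3x3) and "t" (3): a world point X has camera coordinates R X + t; the wrist camera has in their place "hand_eye" (4x4, takes a point from camera to tool coordinates, whose origin is the TCP and whose axes are the flange's). Camera axes: x right, y down, z forward; pixel columns grow to the right and rows downward; lengths in mm; the calibration is good to about 2 mm. A picture is of the moment at which its call begins: read the wrist's pose just before it. calibration takes no time and is no camera call.
- env.job_done(): hands the job in, once; it reports no verdict.
The state is a dict: "time_s": time; "qpos": joint angles; "qvel": joint speeds; "effort": joint torques, N m; "ee_pos": TCP position; "ee_rot": TCP orientation; "force": force on the tool from outside, world axes, zero at the start; "torque": the same for the moment, N m; "gripper_width": finger opening in mm.
Only numpy, scipy, OpenCV 4.12 (cv2) and the standard library are available. Lean on these libraries where they do the work, as an engineer would, in place of code of your own. Each camera call takes 0.05 s, during which the arm holds its last target.

### The job

Take the die with the flat bar head and two side lugs out of the wooden block, push it down into the bayonet ring on top of the hand press against the spring, turn it a quarter turn clockwise until you feel the stop and let it spring up into its lock, then let go. The ring is clamped askew and its slots do not face the way the press does, so feel for them gently and never force the die: no more than about 25 N on the press. Leave the other dies and the things on the bench where they are.

Things in the scene. Friction and masses are not known exactly. Their poses are not given: they have to be found in the camera images.
- die: The bayonet die, plain steel, 64.5 mm tall, 0.29 to 0.41 kg: the one with a flat bar for a head and two side lugs. Stands upright in any one of the block's three holes, yaw varies, lugs resting on the block's top, foot 12 mm down the hole with 2 mm play all round. Origin: centre of its flat foot; z up the die, x along bar and lugs. Shank 28 mm across, foot edge chamfered 3 mm.
- die_grip (a point): Centre of the die's bar head, 49.5 mm above its foot. x along the bar's length (48 mm), y across it (24 mm wide: grip it across this), z up. The bar spans 15 mm below to 15 mm above this point; right below it is a round flange 40 mm across, 6 mm thick, underside 21 mm below this point.
- die_lugs (a point): Point on the die's axis between its two lugs, 34.5 mm below die_grip. The lugs stick out of the shank along +x and -x to 22 mm from the axis; each is 8 mm wide and 6 mm tall (3 mm above to 3 mm below this point).
- press: Hand press, fixed: grey cast frame 170 x 170 mm, 130 mm tall, with a steel bayonet ring 68 mm across, 30 mm high on top. Origin at the centre of its foot; x fore-aft. A push lever with a ball end (150 mm towards +x, 90 mm towards +y, 136 mm high) is not needed. Locked, the die stands a quarter turn from the slots, die_grip 27 to 28 mm above socket_mouth.
- socket_mouth (a point): Centre of the ring's top face, 160 mm above the table; x as the press. Bore 31 mm; two opposite lug slots, 10 mm wide at the bore, reaching 24 mm out. Caution: the ring is clamped so that the line of the slots is 0.2 to 1.2 rad counter-clockwise (from above) of x, which no pose shows: feel or look. Entry play 0.07 rad. Lugs on top of the ring: die_grip 37.5 mm above this point; in the slots: 33.5 mm.
- lip_under (a point): Underside of the ring's 8 mm lip, on the axis, x as the press. To turn, the lugs must be wholly under it: hold die_grip about 22 mm above socket_mouth (at 23.5 they rub, at 21 the flange meets the ring). Turns only clockwise seen from above, 90 degrees (0.1 rad of play), with little torque, to a hard stop (0.2 Nm is plenty), where each lug is below a 4 mm deep pocket in the lip; let go there, the spring lifts the lugs into the pockets: locked.
- plunger_rest (a point): Top of the brass spring plunger in the bore at rest, 16 mm below socket_mouth. The die's foot lands on it once the lugs are in the slots. It pushes up with 5 N at rest and 0.5 N more per mm, about 11 N with the die fully down. Let go unturned, the die springs back out (die_grip 33.5 mm above socket_mouth); turned too little, it stays down at 23.5 mm, not locked.
- block: Wooden block 90 x 260 x 40 mm (x, y, z), fixed; origin under its centre, y along its length. Three holes 33 mm across and 20 mm deep on its centre line at y = -85, 0 and +85 mm, each holding one die.
- round_die: Bystander: plain steel die with round 30 mm head, 62 mm tall, in the block; origin at the centre of its foot.
- stem_die: Bystander: dark steel die with a thin 16 mm stem on a 42 mm collar, 70 mm tall, in the block; origin at the centre of its foot.
- wrench: Bystander: steel wrench 170 mm long lying on the bench beyond the press.
- collar: Bystander: steel collar 44 mm across, 12 mm high, on the bench beyond the press and block.
- jar: Bystander: jar 60 mm across, 75 mm tall, on the bench beyond the block.
- brush: Bystander: brush 170 mm long lying on the bench at the left.
- screwdriver: Bystander: screwdriver 190 mm long lying on the bench at the right.
There are look-alikes about, which are no part of the job. Leave any green or turquoise look-alike of the die alone.

How it is judged:
By the outcome, as a careful person would: the job done as asked, in the order asked, and still so for the second after the job is handed in, with the robot touching nothing.
It also fails if it takes over 64 s, if anything falls off the work surface, if the arm or the gripper's body presses on something with over 40 N, if the wrist force passes 120 N, or if a joint passes its speed limit or range.

## Working session

There is one attempt and no reset: what is moved stays moved. The work goes in short steps, Python scripts to look and compute and a tool call to move; the robot and the scene stay as the last step left them, time stands still between calls to the robot, and variables do not carry over. Pictures are saved under pics/ and viewed, and the job is handed in when it is done.

Besides the shell and the picture viewer there is one more tool, called by a JSON object that holds its "method" and its "body", one argument or row to a line. play_rows: Moves the arm, as the interface text tells. Its arguments: {"type":"object","properties":{"increments":{"type":"array"},"newtons":{"type":"number"}},"required":["increments"]}

```bash
mkdir -p pics; ls; python3 - <<'E'
from workcell import env
import cv2
print(env.state())
for n in("scene","top","wrist"):
    im=env.grab_frame(n); cv2.imwrite(f"pics/{n}0.png",im[:,:,::-1]); print(n,env.calibration(n))
E
```

```text
pics
{'time_s': 0.0, 'qpos': array([-6.85273781e+01,  1.82943175e+01,  8.96234536e+01,  1.53849294e-03,
        7.20437232e+01, -1.14768312e+00]), 'qvel': array([-0.00261663, -0.01454954, -0.0018027 ,  0.01077139,  0.02668197,
        0.00398718]), 'effort': array([-8.33542988e-03, -3.87932324e+01, -2.18167162e+01,  6.86856243e-02,
        3.94691597e-02,  5.62116675e-04]), 'ee_pos': array([ 221.19326766, -530.8812934 ,  228.25794052]), 'ee_rot': array([ 1.79961473e+02, -6.92331293e-04,  2.26198315e+01]), 'force': array([-0.68445848, -0.28409932, -0.74973906]), 'torque': array([0.01214168, 0.02429766, 0.00913282]), 'gripper_width': 91.1683391537553}
scene {'fx': 529.8453770784478, 'fy': 529.8453770784478, 'cx': 280.4698613920836, 'cy': 205.33817276852807, 'dist_coeffs': array([-0.06843215,  0.        ,  0.        ,  0.        ,  0.        ]), 'R': array([[-0.16775899,  0.98577756,  0.00997651],
       [ 0.78965121,  0.14042697, -0.59726982],
       [-0.59017615, -0.09231942, -0.80197832]]), 't': array([ 118.47021072, -392.46216628, 1721.00908729])}
top {'fx': 420.56819393944545, 'fy'
[... 219 characters left out ...]
    [-0.99654878, -0.01075896, -0.08230902],
       [ 0.08226319,  0.0046349 , -0.99659986]]), 't': array([ -41.89787808,  608.83426038, 1033.32133989])}
wrist {'fx': 317.9232993223912, 'fy': 317.9232993223912, 'cx': 274.49134898197076, 'cy': 207.08883093209818, 'dist_coeffs': array([0.01964431, 0.        , 0.        , 0.        , 0.        ]), 'hand_eye': array([[ 1.14421695e-04, -9.54848546e-01, -2.97092983e-01,
         8.42648812e+01],
       [ 9.99999967e-01,  4.03726107e-05,  2.55381201e-04,
         5.68561829e-01],
       [-2.31855949e-04, -2.97093002e-01,  9.54848519e-01,
        -1.56590696e+02],
       [ 0.00000000e+00,  0.00000000e+00,  0.00000000e+00,
         1.00000000e+00]])}
```

View pics/scene0.png

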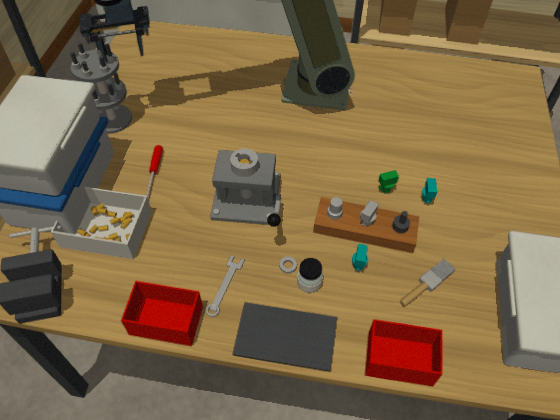

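View pics/top0.png

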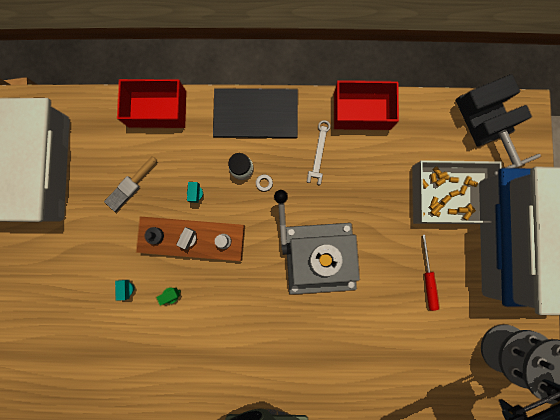

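View pics/wrist0.png

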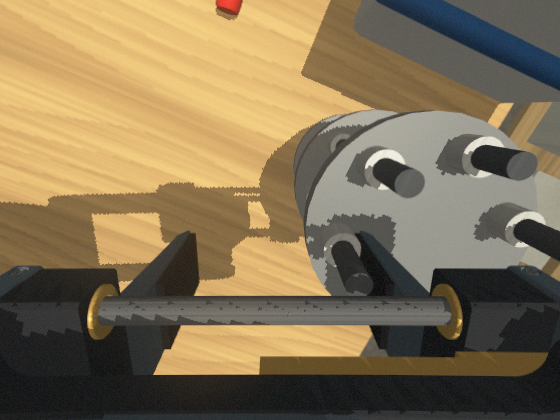

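The die stands in the block's middle hole (top view, about 187,239). The ring is at (326,261), with dark slots visible. I'll zoom in on both.

```bash
cat > h.py <<'E'
import numpy as np, cv2
from workcell import env
def ray(n,uv,st=None):
    c=env.calibration(n); K=np.array([[c['fx'],0,c['cx']],[0,c['fy'],c['cy']],[0,0,1]])
    p=cv2.undistortPoints(np.array([[uv]],float),K,c['dist_coeffs'])[0,0]; d=np.array([p[0],p[1],1.])
    if n=='wrist':
        from scipy.spatial.transform import Rotation as Ro
        R=Ro.from_euler('xyz',st['ee_rot'],degrees=True).as_matrix(); H=np.array(c['hand_eye'])
        return R@H[:3,3]+st['ee_pos'], R@H[:3,:3]@d
    R=np.array(c['R']); return -R.T@c['t'], R.T@d
def at(n,uv,z,st=None):
    o,d=ray(n,uv,st); return o+d*(z-o[2])/d[2]
E
python3 - <<'E'
from h import *
t=cv2.imread('pics/top0.png')
a=cv2.resize(t[225:300,280:370],None,fx=6,fy=6,interpolation=cv2.INTER_CUBIC)
b=cv2.resize(t[210:265,135:250],None,fx=6,fy=6,interpolation=cv2.INTER_CUBIC)
cv2.imwrite('pics/a.png',a);cv2.imwrite('pics/b.png',b)
print(at('top',(326,261),160),at('top',(188,238),90), at('scene',(244,160),160),at('scene',(370,210),90))
E
```

```text
[ 491.02077407 -129.97997079  160.        ] [538.71036665 188.25195222  90.        ] [ 498.78115174 -128.47475746  160.        ] [544.75750859 196.46934622  90.        ]
```

View pics/a.png

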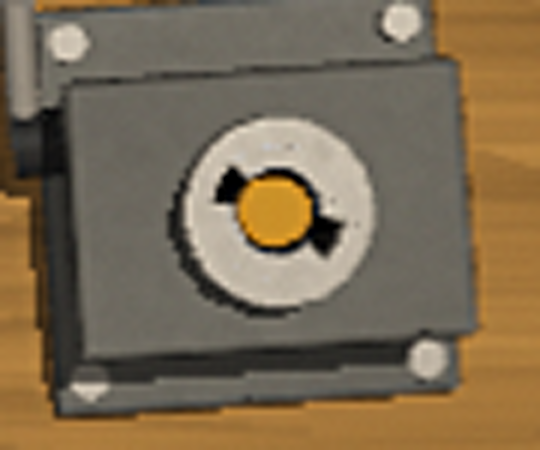

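View pics/b.png

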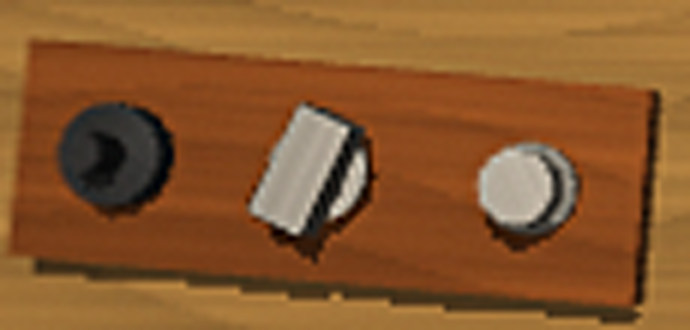

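The slot line is at about 61° in world yaw (slot ends at about (222,182) and (335,245) in the crop). The bar lies at about -26°. I'll lift and hover over the ring for a close look.

{"method": "play_rows", "body": {
  "increments": [
    [0, 0, 35, 0, 0],
    [0, 0, 35, 0, 0],
    [34, 50, -3, -5, 0],
    [34, 50, -3, -5, 0],
    [34, 50, -3, -5, 0],
    [34, 50, -3, -5, 0],
    [34, 50, -3, -5, 0],
    [34, 50, -3, -5, 0],
    [34, 50, -3, -5, 0],
    [34, 50, -3, -5, 0],
    [0, 0, 0, 0, 0.3],
    [0, 0, 0, 0, 0.3]
  ]
}}

```text
time_s: 1.65
ee_pos: [492.6, -130.9, 273.3]
ee_rot: [180.0, 0.1, -17.3]
force: [0.2, -0.4, -3.5]
gripper_width: 73.9
```

```bash
python3 - <<'E'
from h import *
import json
for k in(1,):
    s=env.state(); im=env.grab_frame('wrist'); cv2.imwrite('pics/w1.png',im[:,:,::-1])
    print(s)
    json.dump({k:np.array(s[k]).tolist() for k in('ee_pos','ee_rot')},open('w1.json','w'))
E
```

```text
{'time_s': 1.65, 'qpos': array([-1.61415759e+01,  1.09108317e+01,  9.32536142e+01, -4.47701152e-02,
        7.59441037e+01,  9.11830455e+01]), 'qvel': array([-1.72424213, -0.5408848 ,  0.02138495,  0.14608438, -0.07110164,
        0.17470829]), 'effort': array([ 1.06611460e+00, -3.43792391e+01, -2.39420485e+01,  1.05103010e-01,
       -8.91024387e-02,  2.14463478e-03]), 'ee_pos': array([ 492.60389009, -130.85197898,  273.26451239]), 'ee_rot': array([ 1.79954359e+02,  1.07634316e-01, -1.73137498e+01]), 'force': array([ 0.18228121, -0.39148307, -3.48182087]), 'torque': array([0.11921849, 0.05514128, 0.0005048 ]), 'gripper_width': 73.8588406865528}
```

View pics/w1.png

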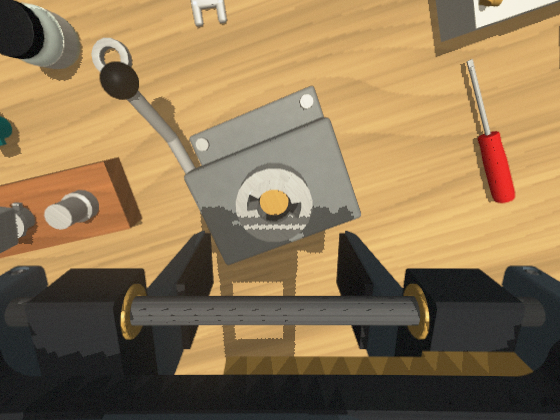

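The ring is at about (275,203) with its slots left and right, partly in shadow. I'll zoom in.

```bash
python3 - <<'E'
from h import *
t=cv2.imread('pics/w1.png')
a=t[155:250,225:325].astype(float); a=(255*(a/255)**.55).astype(np.uint8)
cv2.imwrite('pics/w1z.png',cv2.resize(a,None,fx=6,fy=6,interpolation=cv2.INTER_CUBIC))
E
```

```text
(no output)
```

View pics/w1z.png

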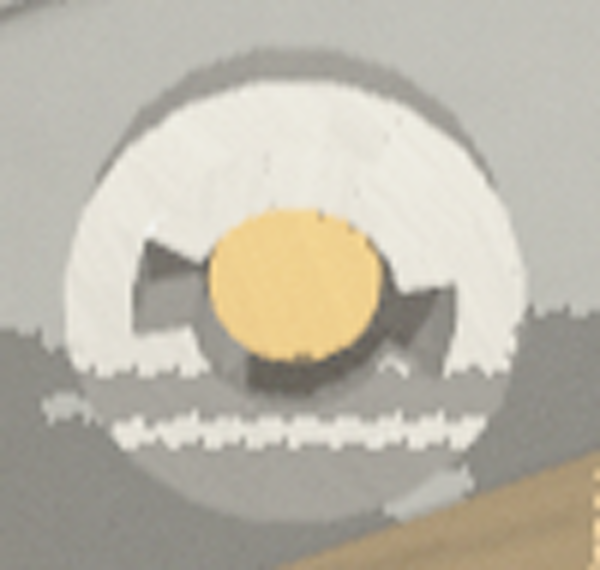

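```bash
python3 - <<'E'
from h import *
import json
s=json.load(open('w1.json'))
P=lambda u,v:at('wrist',(225+(u+.5)/6-.5,155+(v+.5)/6-.5),160,s)[:2]
L1,L2,R1,R2=P(150,238),P(135,332),P(457,287),P(442,378)
for p in (L1,L2,R1,R2):print(p)
d=(R1+R2-L1-L2)/2; print('c',(L1+L2+R1+R2)/4,'len',np.linalg.norm(d),'ang',np.degrees(np.arctan2(-d[1],-d[0])))
for a,b in ((L1,R2),(L2,R1)): print('diag c',(a+b)/2)
# ring outline
ring=np.array([P(65,290),P(527,290),P(296,80),P(296,522),P(130,155),P(455,150),P(190,497)],float)
A=np.c_[2*ring,np.ones(len(ring))];x=np.linalg.lstsq(A,(ring**2).sum(1),rcond=None)[0];print('ring',x[:2],np.sqrt(x[2]+x[:2]@x[:2]))
E
```

```text
[ 510.69465022 -114.45576029]
[ 497.66331254 -107.70693723]
[ 490.13525722 -155.28266965]
[ 477.13322571 -149.2468561 ]
c [ 493.90661142 -131.67305582] len 46.023471580865895 ang 63.487246502281245
diag c [ 493.91393796 -131.85130819]
diag c [ 493.89928488 -131.49480344]
ring [ 493.70898363 -131.50291871] 33.95801458533227
```

Ring centre is at about (493.8, -131.6) and the slots at 63.5° world. Next, over to the die.

{"method": "play_rows", "body": {
  "increments": [
    [6, 45, 0, -1, 0.3],
    [6, 45, 0, -1, 0.3],
    [6, 45, 0, -1, 0.3],
    [6, 45, 0, -1, 0.3],
    [6, 45, -15, -1, 0.3],
    [6, 45, -20, -2, 0.3],
    [6, 45, -25, -2, 0.3],
    [0, 0, -10, 0, 0.3],
    [0, 0, 0, 0, 0.3],
    [0, 0, 0, 0, 0.3]
  ]
}}

```text
time_s: 2.95
ee_pos: [535.7, 182.5, 205.0]
ee_rot: [-180.0, -0.1, -26.5]
force: [0.3, -0.9, -3.9]
gripper_width: 63.8
```

```bash
python3 - <<'E'
from h import *
import json
s=env.state(); im=env.grab_frame('wrist'); cv2.imwrite('pics/w2.png',im[:,:,::-1])
print(s['time_s'],s['ee_pos'],s['ee_rot'],s['qpos'],s['gripper_width'],s['force'])
json.dump({k:np.array(s[k]).tolist() for k in('ee_pos','ee_rot')},open('w2.json','w'))
E
```

```text
2.95 [535.66961832 182.53735547 204.96872563] [-1.79964373e+02 -7.19066618e-02 -2.65048631e+01] [ 1.76668734e+01  1.83408734e+01  9.30274878e+01 -2.63778744e-02
  6.85552401e+01  1.34181342e+02] 63.81906060307391 [ 0.32040234 -0.86306662 -3.8955869 ]
```

View pics/w2.png

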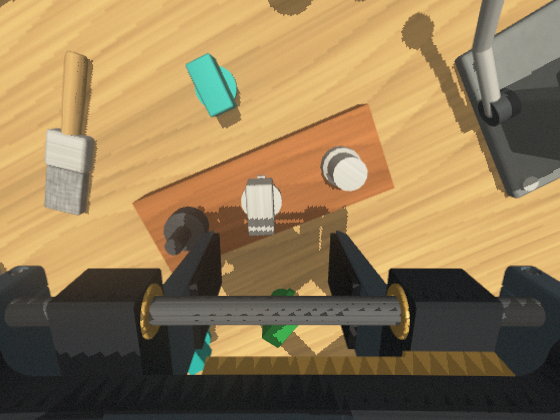

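The die sits at about (261,205), its bar nearly in line with the tool. The stem die is next to the left finger, so I'll descend with the fingers narrower.

```bash
python3 - <<'E'
from h import *
t=cv2.imread('pics/w2.png')
a=t[165:250,215:310].astype(float); a=(255*(a/255)**.6).astype(np.uint8)
cv2.imwrite('pics/w2z.png',cv2.resize(a,None,fx=7,fy=7,interpolation=cv2.INTER_CUBIC))
E
```

```text
(no output)
```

View pics/w2z.png

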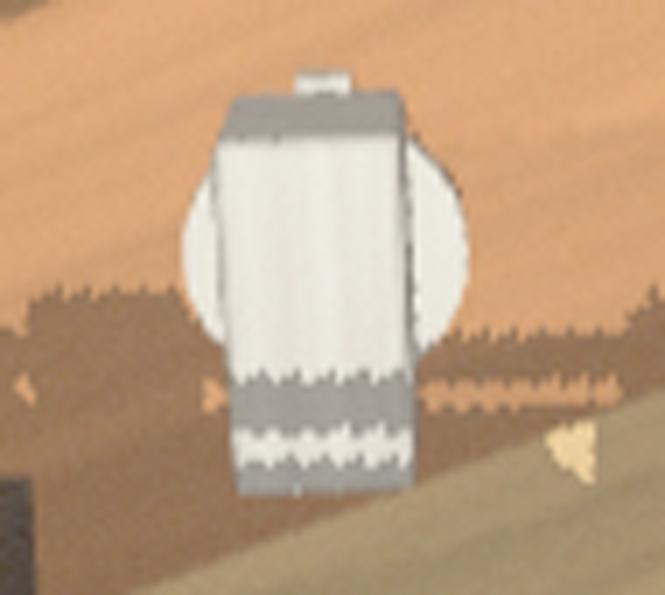

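```bash
python3 - <<'E'
from h import *
import json
s=json.load(open('w2.json'))
P=lambda u,v,z=92.5:at('wrist',(215+(u+.5)/7-.5,165+(v+.5)/7-.5),z,s)[:2]
a,b,c,d=P(217,138),P(403,136),P(238,494),P(413,492)
A=lambda v:np.degrees(np.arctan2(v[1],v[0]))
print('c',(a+b+c+d)/4,[np.linalg.norm(x) for x in(a-b,c-d,a-c,b-d)],A(a-c),A(b-d),A(a-b)-90, A(c-d)-90)
print('flange', (P(183,250,62.5)+P(469,250,62.5))/2, np.linalg.norm(P(183,250,62.5)-P(469,250,62.5)))
w=np.radians(s['ee_rot'][2]); R=np.array([[np.cos(w),np.sin(w)],[np.sin(w),-np.cos(w)]])
print('tool-frame offset',R.T@((a+b+c+d)/4-np.array(s['ee_pos'][:2])))
E
```

```text
c [539.69711165 194.21961796] [np.float64(23.03801737033239), np.float64(22.779424624675524), np.float64(47.4773975820304), np.float64(47.44629857980317)] -24.74012841247551 -25.0517410359235 -25.845004985014867 -25.777548509446277
flange [540.29920358 194.14737364] 39.98122871279699
tool-frame offset [ -1.60929771 -12.25178029]
```

{"method": "play_rows", "body": {
  "increments": [
    [4.3, 11.8, 0, 1.3, 0.42],
    [0, 0, -20, 0, 0.42],
    [0, 0, -30, 0, 0.42],
    [0, 0, -30, 0, 0.42],
    [0, 0, -25, 0, 0.42],
    [0, 0, -10, 0, 0.42],
    [0, 0, -7, 0, 0.42],
    [0, 0, 0, 0, 0.42],
    [0, 0, 0, 0, 0.42]
  ]
}}

```text
time_s: 4.12
ee_pos: [540.1, 196.3, 82.9]
ee_rot: [-179.9, -0.1, -25.1]
force: [0.9, -0.1, -3.5]
gripper_width: 52.8
```

```bash
python3 - <<'E'
from h import *
import json
s=env.state(); im=env.grab_frame('wrist'); cv2.imwrite('pics/w3.png',im[:,:,::-1])
print(s['time_s'],s['ee_pos'],s['ee_rot'],s['gripper_width'],s['force'])
E
```

```text
4.125 [540.07952592 196.27473474  82.86987112] [-1.79931451e+02 -7.35966077e-02 -2.50764589e+01] 52.75666863002803 [ 0.94881443 -0.10784813 -3.53874785]
```

View pics/w3.png

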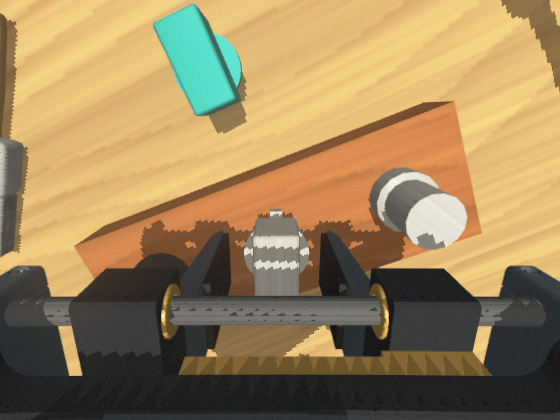

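The die is between the fingers. I'll make small corrections in y and z, then close.

{"method": "play_rows", "body": {
  "increments": [
    [0, -2, -3, 0, 0.42],
    [0, 0, 0, 0, 0.5],
    [0, 0, 0, 0, 0.6],
    [0, 0, 0, 0, 0.7],
    [0, 0, 0, 0, 0.8],
    [0, 0, 0, 0, 0.8],
    [0, 0, 0, 0, 0.8],
    [0, 0, 0, 0, 0.8]
  ],
  "newtons": 45
}}

```text
time_s: 5.18
ee_pos: [539.6, 194.1, 79.1]
ee_rot: [-180.0, -0.0, -25.1]
force: [0.5, -0.6, -3.4]
gripper_width: 24.0
```

```bash
python3 - <<'E'
from h import *
s=env.state(); print(s['time_s'],s['ee_pos'],s['ee_rot'],s['gripper_width'],s['force'],s['torque'],s['qpos'])
E
```

```text
5.175 [539.60682274 194.11465143  79.06956228] [-1.79985551e+02 -1.52732277e-02 -2.50796603e+01] 23.964580889572158 [ 0.51223752 -0.61504242 -3.42241865] [ 0.27225508 -0.06335608 -0.000822  ] [ 1.86363498e+01  2.57164556e+01  1.01585177e+02 -1.40227521e-04
  5.26773427e+01  1.33716093e+02]
```

Gripped at 24 mm width. Lifting and carrying to the ring, turning +88.6° on the way.

{"method": "play_rows", "body": {
  "increments": [
    [0, 0, 10, 0, 0.8],
    [0, 0, 25, 0, 0.8],
    [0, 0, 45, 0, 0.8],
    [0, 0, 45, 0, 0.8],
    [0, 0, 30, 0, 0.8],
    [-3.8, -27, 10, 7.4, 0.8],
    [-3.8, -27, 0, 7.4, 0.8],
    [-3.8, -27, 0, 7.4, 0.8],
    [-3.8, -27, 0, 7.4, 0.8],
    [-3.8, -27, 0, 7.4, 0.8],
    [-3.8, -27, 0, 7.4, 0.8],
    [-3.8, -27, 0, 7.4, 0.8],
    [-3.8, -27, 0, 7.4, 0.8],
    [-3.8, -27, 0, 7.4, 0.8],
    [-3.8, -27, 0, 7.4, 0.8],
    [-3.8, -27, 0, 7.4, 0.8],
    [-3.8, -27, 0, 7.4, 0.8],
    [0, 0, 0, 0, 0.8],
    [0, 0, 0, 0, 0.8],
    [0, 0, 0, 0, 0.8]
  ]
}}

```text
time_s: 7.68
ee_pos: [493.8, -129.3, 244.0]
ee_rot: [-180.0, -0.0, 63.7]
force: [0.2, 0.3, -7.2]
gripper_width: 23.8
```

```bash
python3 - <<'E'
from h import *
s=env.state(); im=env.grab_frame('wrist'); cv2.imwrite('pics/w4.png',im[:,:,::-1])
print(s['time_s'],s['ee_pos'],s['ee_rot'],s['gripper_width'],s['force'],s['torque'],s['qpos'])
E
```

```text
7.675 [ 493.79576616 -129.25365989  243.98365602] [-1.79982900e+02 -1.08569577e-02  6.37429322e+01] 23.75169415376271 [ 0.15163279  0.30279467 -7.2459296 ] [ 0.03689168 -0.01761793  0.02234892] [-1.59680174e+01  1.18915854e+01  9.62451130e+01  1.44535834e-02
  7.18781877e+01  1.02845514e+01]
```

View pics/w4.png

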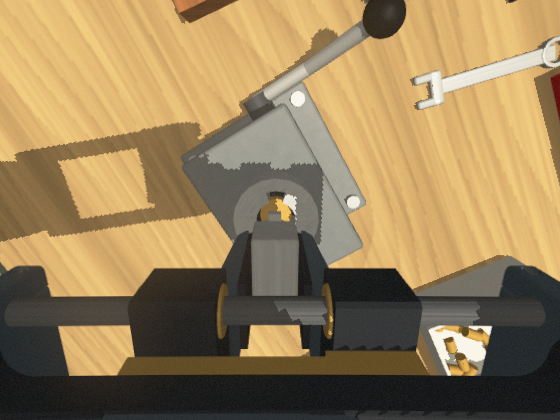

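The die is held aligned and the ring is directly below it (slot visible at about (277,197)). I'll correct y and descend to just above the lug contact.

{"method": "play_rows", "body": {
  "increments": [
    [0, -2.3, 0, 0, 0.8],
    [0, 0, -12, 0, 0.8],
    [0, 0, -12, 0, 0.8],
    [0, 0, -6, 0, 0.8],
    [0, 0, -3, 0, 0.8],
    [0, 0, -3, 0, 0.8],
    [0, 0, 0, 0, 0.8],
    [0, 0, 0, 0, 0.8]
  ]
}}

```text
time_s: 8.72
ee_pos: [494.0, -132.2, 208.2]
ee_rot: [180.0, -0.0, 63.7]
force: [0.1, -0.0, -7.5]
gripper_width: 23.8
```

{"method": "play_rows", "body": {
  "increments": [
    [0, 0.5, -2, 0, 0.8],
    [0, 0, -2, 0, 0.8],
    [0, 0, -1.5, 0, 0.8],
    [0, 0, -1.5, 0, 0.8],
    [0, 0, 0, 0, 0.8],
    [0, 0, 0, 0, 0.8]
  ]
}}

```text
time_s: 9.48
ee_pos: [493.8, -131.7, 200.8]
ee_rot: [-180.0, -0.0, 63.7]
force: [0.5, 0.4, -8.1]
gripper_width: 23.9
```

Now through the lug-contact height (TCP about 199) in small steps.

{"method": "play_rows", "body": {
  "increments": [
    [0, 0, -1, 0, 0.8],
    [0, 0, -1, 0, 0.8],
    [0, 0, -1, 0, 0.8],
    [0, 0, 0, 0, 0.8],
    [0, 0, 0, 0, 0.8]
  ]
}}

```text
time_s: 10.1
ee_pos: [493.9, -131.7, 197.9]
ee_rot: [-180.0, -0.0, 63.7]
force: [-0.2, 0.3, -6.8]
gripper_width: 23.8
```

No contact force at 197.9, so the lugs are entering. Continuing.

{"method": "play_rows", "body": {
  "increments": [
    [0, 0, -1, 0, 0.8],
    [0, 0, -1, 0, 0.8],
    [0, 0, -1, 0, 0.8],
    [0, 0, -1, 0, 0.8],
    [0, 0, 0, 0, 0.8],
    [0, 0, 0, 0, 0.8]
  ]
}}

```text
time_s: 10.85
ee_pos: [493.9, -131.7, 194.4]
ee_rot: [180.0, -0.0, 63.7]
force: [-1.6, 2.6, -0.3]
gripper_width: 24.0
```

Plunger contact, about +7 N on the baseline. I'll press down to grip +22 (TCP about 183.6).

{"method": "play_rows", "body": {
  "increments": [
    [0, 0, -1.5, 0, 0.8],
    [0, 0, -1.5, 0, 0.8],
    [0, 0, -1.5, 0, 0.8],
    [0, 0, -1.5, 0, 0.8],
    [0, 0, -1, 0, 0.8],
    [0, 0, -1, 0, 0.8],
    [0, 0, 0, 0, 0.8],
    [0, 0, 0, 0, 0.8]
  ]
}}

```text
time_s: 11.85
ee_pos: [493.9, -131.7, 186.0]
ee_rot: [180.0, -0.0, 63.7]
force: [-2.1, 2.9, 4.2]
gripper_width: 23.5
```

{"method": "play_rows", "body": {
  "increments": [
    [0, 0, -1, 0, 0.8],
    [0, 0, -0.7, 0, 0.8],
    [0, 0, -0.5, 0, 0.8],
    [0, 0, 0, 0, 0.8],
    [0, 0, 0, 0, 0.8]
  ]
}}

```text
time_s: 12.48
ee_pos: [493.9, -131.7, 184.0]
ee_rot: [180.0, -0.0, 63.7]
force: [-2.9, 3.9, 4.8]
gripper_width: 23.8
```

```bash
python3 - <<'E'
from h import *
s=env.state(); im=env.grab_frame('wrist'); cv2.imwrite('pics/w5.png',im[:,:,::-1])
print(s['time_s'],s['ee_pos'],s['ee_rot'],s['gripper_width'],s['force'],s['torque'],s['qpos'])
a=im[150:320,190:370,::-1]; cv2.imwrite('pics/w5z.png',cv2.resize(a,None,fx=3.4,fy=3.4,interpolation=cv2.INTER_CUBIC))
E
```

```text
12.475 [ 493.89186154 -131.71911491  183.9766624 ] [ 1.79986104e+02 -9.35263868e-03  6.37188387e+01] 23.84476840432507 [-2.94844828  3.86704246  4.78748339] [0.93989065 0.56494631 0.00094877] [-1.62264239e+01  1.45211047e+01  1.01811186e+02  7.56926570e-03
  6.36523941e+01  1.00513800e+01]
```

View pics/w5z.png

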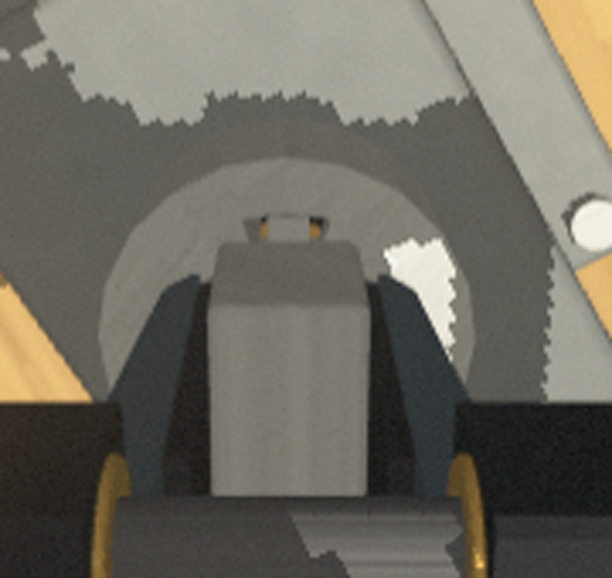

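The lug is centred in the slot and the die is down. There is a small side force, so I'll ease it off and check that the turn begins freely.

{"method": "play_rows", "body": {
  "increments": [
    [-0.4, 0.4, -0.4, 0, 0.8],
    [0, 0, 0, 0, 0.8],
    [0, 0, 0, -2, 0.8],
    [0, 0, 0, -3, 0.8],
    [0, 0, 0, -4, 0.8],
    [0, 0, 0, 0, 0.8],
    [0, 0, 0, 0, 0.8]
  ]
}}

```text
time_s: 13.4
ee_pos: [494.6, -131.7, 183.7]
ee_rot: [179.8, -0.1, 54.8]
force: [1.8, 3.1, 3.3]
gripper_width: 24.1
```

```bash
python3 - <<'E'
from h import *
s=env.state(); print(s['time_s'],s['ee_pos'],s['ee_rot'],s['gripper_width'],s['force'],s['torque'])
E
```

```text
13.4 [ 494.57647429 -131.7255981   183.65444928] [ 1.79842307e+02 -5.50161789e-02  5.47501449e+01] 24.062123076282877 [1.83921312 3.08412345 3.28196468] [ 0.6085172  -0.37553197 -0.05928599]
```

It turns with -0.06 Nm. Continuing in steps.

{"method": "play_rows", "body": {
  "increments": [
    [0, 0, 0, -5, 0.8],
    [0, 0, 0, -5, 0.8],
    [0, 0, 0, -5, 0.8],
    [0, 0, 0, -5, 0.8],
    [0, 0, 0, -5, 0.8],
    [0, 0, 0, 0, 0.8]
  ]
}}

```text
time_s: 14.15
ee_pos: [494.3, -131.9, 183.7]
ee_rot: [179.9, -0.1, 29.8]
force: [1.6, 0.9, 4.1]
gripper_width: 23.8
```

```bash
python3 - <<'E'
from h import *
s=env.state(); print(s['time_s'],s['ee_pos'],s['ee_rot'],s['gripper_width'],s['force'],s['torque'])
E
```

```text
14.15 [ 494.28989905 -131.90851911  183.70639367] [ 1.79874429e+02 -6.74928471e-02  2.98060051e+01] 23.813583920198163 [1.59930345 0.88750278 4.10489239] [ 0.37831131 -0.33176234 -0.02819839]
```

{"method": "play_rows", "body": {
  "increments": [
    [0, 0, 0, -5, 0.8],
    [0, 0, 0, -6, 0.8],
    [0, 0, 0, -6, 0.8],
    [0, 0, 0, -6, 0.8],
    [0, 0, 0, -6, 0.8],
    [0, 0, 0, -6, 0.8],
    [0, 0, 0, -5, 0.8],
    [0, 0, 0, -5, 0.8],
    [0, 0, 0, 0, 0.8]
  ]
}}

```text
time_s: 15.28
ee_pos: [493.8, -132.3, 183.6]
ee_rot: [179.9, -0.1, -15.1]
force: [1.5, -1.7, 3.4]
gripper_width: 23.6
```

```bash
python3 - <<'E'
from h import *
s=env.state(); print(s['time_s'],s['ee_pos'],s['ee_rot'],s['gripper_width'],s['force'],s['torque'])
E
```

```text
15.275 [ 493.82872697 -132.28928864  183.56053098] [ 1.79897634e+02 -7.94499549e-02 -1.51239719e+01] 23.622100509496804 [ 1.52041787 -1.68700835  3.43847483] [-0.09299478 -0.19281033 -0.05049741]
```

{"method": "play_rows", "body": {
  "increments": [
    [0, 0, 0, -3, 0.8],
    [0, 0, 0, -3, 0.8],
    [0, 0, 0, -2, 0.8],
    [0, 0, 0, -2, 0.8],
    [0, 0, 0, 0, 0.8]
  ]
}}

```text
time_s: 15.9
ee_pos: [493.4, -131.9, 183.4]
ee_rot: [179.9, -0.0, -25.2]
force: [-0.5, -3.5, 4.5]
gripper_width: 23.8
```

```bash
python3 - <<'E'
from h import *
s=env.state(); print(s['time_s'],s['ee_pos'],s['ee_rot'],s['gripper_width'],s['force'],s['torque'])
E
```

```text
15.9 [ 493.43051215 -131.88533889  183.41751862] [ 1.79936435e+02 -2.71049024e-02 -2.52413962e+01] 23.819070863911602 [-0.46006131 -3.46768112  4.54827763] [-0.37741979  0.0188193  -0.03526595]
```

{"method": "play_rows", "body": {
  "increments": [
    [0, 0, 0, -1.5, 0.8],
    [0, 0, 0, -1, 0.8],
    [0, 0, 0, 0, 0.8]
  ]
}}

```text
time_s: 16.27
ee_pos: [493.5, -131.5, 183.4]
ee_rot: [180.0, -0.0, -27.8]
force: [0.7, -3.9, 4.2]
gripper_width: 23.7
```

```bash
python3 - <<'E'
from h import *
s=env.state(); print(s['time_s'],s['ee_pos'],s['ee_rot'],s['gripper_width'],s['force'],s['torque'])
E
```

```text
16.275 [ 493.50229115 -131.53233701  183.39520241] [ 1.79981223e+02 -1.43985900e-02 -2.77829186e+01] 23.669826956406055 [ 0.68582978 -3.85103192  4.16163147] [-0.45771723  0.01397048  0.03442261]
```

{"method": "play_rows", "body": {
  "increments": [
    [0, 0, 0, -1, 0.8],
    [0, 0, 0, -1, 0.8],
    [0, 0, 0, 0, 0.8]
  ]
}}

```text
time_s: 16.65
ee_pos: [493.6, -131.2, 183.4]
ee_rot: [-180.0, -0.0, -29.8]
force: [1.2, -1.1, 4.0]
gripper_width: 23.9
```

```bash
python3 - <<'E'
from h import *
s=env.state(); print(s['time_s'],s['ee_pos'],s['ee_rot'],s['gripper_width'],s['force'],s['torque'])
E
```

```text
16.65 [ 493.6482225  -131.17214817  183.42010491] [-1.79971290e+02 -1.08076576e-02 -2.97979037e+01] 23.912277349109686 [ 1.21158979 -1.0856679   3.97765724] [-0.15621744 -0.13810409  0.05213172]
```

{"method": "play_rows", "body": {
  "increments": [
    [0, 0, 0, -1, 0.8],
    [0, 0, 0, -1, 0.8],
    [0, 0, 0, 0, 0.8]
  ]
}}

```text
time_s: 17.02
ee_pos: [493.9, -130.9, 183.5]
ee_rot: [-179.9, -0.0, -31.8]
force: [2.8, 1.1, 3.5]
gripper_width: 23.5
```

```bash
python3 - <<'E'
from h import *
s=env.state(); im=env.grab_frame('wrist'); cv2.imwrite('pics/w6.png',im[:,:,::-1])
print(s['time_s'],s['ee_pos'],s['ee_rot'],s['gripper_width'],s['force'],s['torque'])
a=im[150:320,190:370,::-1]; cv2.imwrite('pics/w6z.png',cv2.resize(a,None,fx=3.4,fy=3.4,interpolation=cv2.INTER_CUBIC))
E
```

```text
17.025 [ 493.91083436 -130.92653341  183.45684947] [-1.79928665e+02 -2.41459377e-02 -3.17987894e+01] 23.502922060206142 [2.8315866  1.11195637 3.45575675] [ 0.39370163 -0.51302433  0.13232706]
```

View pics/w6z.png

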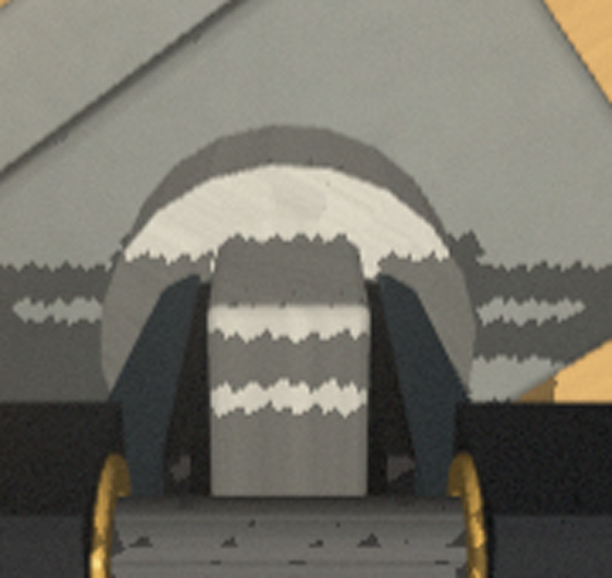

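Torque is rising (0.13 Nm) at 95.5° from the slots, which looks like the start of the stop. One small confirming step.

{"method": "play_rows", "body": {
  "increments": [
    [0, 0, 0, -0.8, 0.8],
    [0, 0, 0, 0, 0.8]
  ]
}}

```text
time_s: 17.32
ee_pos: [493.9, -130.9, 183.5]
ee_rot: [-179.9, -0.0, -32.6]
force: [4.8, 2.7, 3.3]
gripper_width: 23.8
```

```bash
python3 - <<'E'
from h import *
s=env.state(); print(s['time_s'],s['ee_pos'],s['ee_rot'],s['gripper_width'],s['force'],s['torque'])
E
```

```text
17.325 [ 493.92563598 -130.92497622  183.45972109] [-1.79929450e+02 -2.72047703e-02 -3.25852792e+01] 23.83064859636673 [4.80211869 2.68845569 3.30845991] [ 0.7951267  -0.82137163  0.31124493]
```

Hard stop felt (0.31 Nm). I'll relax the twist by 1.3° and let the die rise with the arm.

{"method": "play_rows", "body": {
  "increments": [
    [0, 0, 0, -0.0, 0.8],
    [0, 0, 0, 1.3, 0.8],
    [0, 0, 1, 0, 0.8],
    [0, 0, 1, 0, 0.8],
    [0, 0, 1, 0, 0.8],
    [0, 0, 1, 0, 0.8],
    [0, 0, 0, 0, 0.8],
    [0, 0, 0, 0, 0.8]
  ]
}}

```text
time_s: 18.32
ee_pos: [493.9, -131.0, 187.1]
ee_rot: [-179.9, -0.0, -31.3]
force: [5.2, 3.1, 1.1]
gripper_width: 23.9
```

```bash
python3 - <<'E'
from h import *
s=env.state(); print(s['time_s'],s['ee_pos'],s['ee_rot'],s['gripper_width'],s['force'],s['torque'])
E
```

```text
18.325 [ 493.85410235 -130.99910559  187.10253842] [-1.79934655e+02 -7.60943927e-03 -3.13126725e+01] 23.862592889931644 [5.16397186 3.13981933 1.1320361 ] [ 0.76701675 -0.99515458  0.06530733]
```

It has risen past 23.5, into the pockets. I'll continue to the locked height and relieve the side load.

{"method": "play_rows", "body": {
  "increments": [
    [0.5, 0.3, 0.5, 0, 0.8],
    [0, 0, 0.5, 0, 0.8],
    [0, 0, 0.5, 0, 0.8],
    [0, 0, 0, 0, 0.8],
    [0, 0, 0, 0, 0.8]
  ]
}}

```text
time_s: 18.95
ee_pos: [493.9, -130.9, 188.7]
ee_rot: [-180.0, 0.0, -31.3]
force: [4.7, 2.0, -0.6]
gripper_width: 23.6
```

```bash
python3 - <<'E'
from h import *
s=env.state(); print(s['time_s'],s['ee_pos'],s['ee_rot'],s['gripper_width'],s['force'],s['torque'])
E
```

```text
18.95 [ 493.88036593 -130.94171946  188.72880884] [-1.79995115e+02  2.03317018e-02 -3.12863518e+01] 23.63149674399108 [ 4.74554201  2.00215261 -0.61195625] [ 0.69719535 -0.9235737   0.03118809]
```

Near the locked height (grip about +27.2). One more small rise to feel the pocket top, then open.

{"method": "play_rows", "body": {
  "increments": [
    [0, 0, 0.5, 0, 0.8],
    [0, 0, 0.5, 0, 0.8],
    [0, 0, 0, 0, 0.8],
    [0, 0, 0, 0, 0.8]
  ]
}}

```text
time_s: 19.45
ee_pos: [493.9, -130.9, 189.1]
ee_rot: [180.0, 0.0, -31.3]
force: [6.3, 1.0, -3.7]
gripper_width: 24.2
```

The rise stops at 189.1 (grip +27.5) with the load falling, so it's locked. Releasing.

{"method": "play_rows", "body": {
  "increments": [
    [0, 0, -0.3, 0, 0.72],
    [0, 0, 0, 0, 0.65],
    [0, 0, 0, 0, 0.55],
    [0, 0, 0, 0, 0.45],
    [0, 0, 0, 0, 0.45],
    [0, 0, 0, 0, 0.45]
  ]
}}

```text
time_s: 20.2
ee_pos: [493.9, -131.1, 189.6]
ee_rot: [180.0, 0.0, -31.3]
force: [0.7, -0.8, -4.0]
gripper_width: 50.1
```

```bash
python3 - <<'E'
from h import *
s=env.state(); im=env.grab_frame('wrist'); cv2.imwrite('pics/w7.png',im[:,:,::-1])
print(s['time_s'],s['ee_pos'],s['ee_rot'],s['gripper_width'],s['force'],s['torque'])
a=im[150:320,190:370,::-1]; cv2.imwrite('pics/w7z.png',cv2.resize(a,None,fx=3.4,fy=3.4,interpolation=cv2.INTER_CUBIC))
E
```

```text
20.2 [ 493.87000478 -131.13261501  189.5838051 ] [ 1.79984140e+02  6.82883335e-03 -3.12804775e+01] 50.140980737318344 [ 0.70202752 -0.83625322 -4.02946124] [0.19405361 0.04052204 0.00293594]
```

View pics/w7z.png

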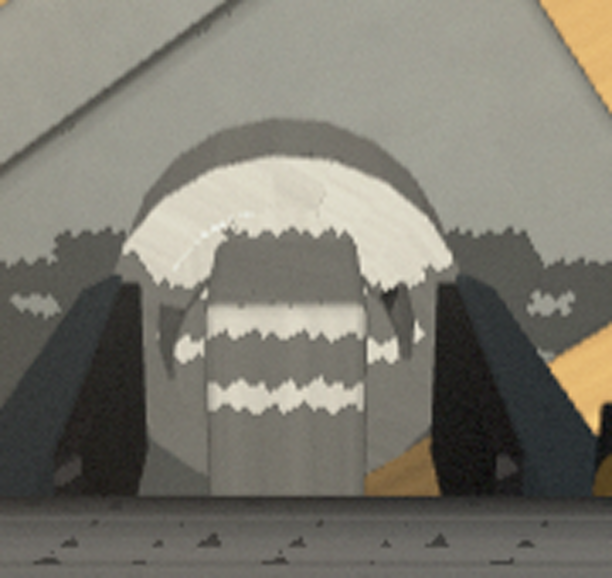

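Both fingers are clear of the die. I'll back straight up and look again.

{"method": "play_rows", "body": {
  "increments": [
    [0, 0, 8, 0, 0.45],
    [0, 0, 16, 0, 0.45],
    [0, 0, 25, 0, 0.45],
    [0, 0, 30, 0, 0.45],
    [0, 0, 30, 0, 0.45],
    [0, 0, 0, 0, 0.45],
    [0, 0, 0, 0, 0.45]
  ]
}}

```text
time_s: 21.12
ee_pos: [493.4, -130.9, 297.6]
ee_rot: [180.0, 0.1, -31.3]
force: [0.3, -0.5, -4.6]
gripper_width: 50.0
```

```bash
python3 - <<'E'
from h import *
import json
s=env.state(); im=env.grab_frame('wrist'); cv2.imwrite('pics/w8.png',im[:,:,::-1])
print(s['time_s'],s['ee_pos'],s['ee_rot'],s['force'])
json.dump({k:np.array(s[k]).tolist() for k in('ee_pos','ee_rot')},open('w8.json','w'))
a=im[150:250,220:330,::-1].astype(float); a=(255*(a/255)**.6).astype(np.uint8)
cv2.imwrite('pics/w8z.png',cv2.resize(a,None,fx=6,fy=6,interpolation=cv2.INTER_CUBIC))
cv2.imwrite('pics/scene8.png',env.grab_frame('scene')[:,:,::-1])
E
```

```text
21.125 [ 493.39210408 -130.91938303  297.5789039 ] [ 1.79968772e+02  9.42551523e-02 -3.12794266e+01] [ 0.28389249 -0.46025398 -4.55228159]
```

View pics/w8z.png

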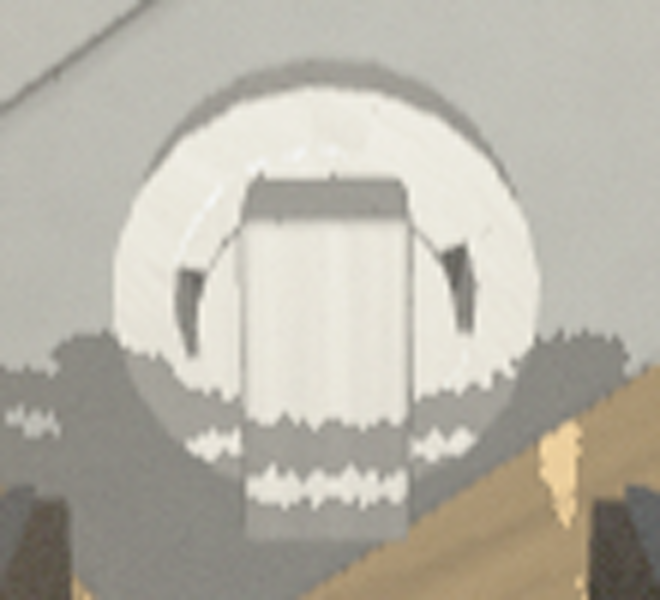

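View pics/scene8.png

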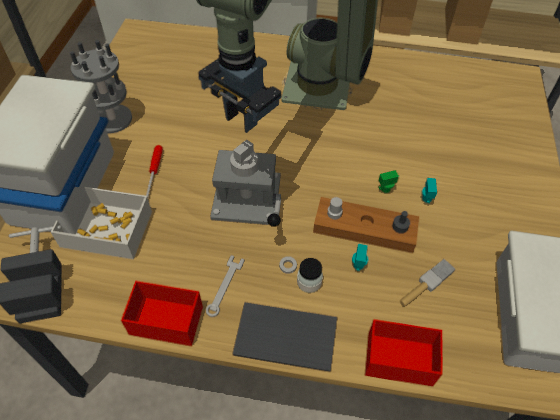

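```bash
python3 - <<'E'
from h import *
import json
s=json.load(open('w8.json'))
for z in(198.5,202.5,208.5):
    P=lambda u,v:at('wrist',(220+(u+.5)/6-.5,150+(v+.5)/6-.5),z,s)[:2]
    a,b,c,d=P(244,220),P(410,220),P(245,540),P(408,540); v=(a+b-c-d)
    print(z,(a+b+c+d)/4,[round(float(np.linalg.norm(x)),2) for x in(a-b,c-d,a-c,b-d)],np.degrees(np.arctan2(v[1],v[0])))
E
```

```text
198.5 [ 492.70591324 -130.93012138] [22.83, 23.63, 47.64, 47.64] -31.38186184491662
202.5 [ 493.85091755 -131.63239621] [22.47, 23.26, 46.89, 46.89] -31.381861844916614
208.5 [ 495.56842402 -132.68580846] [21.94, 22.71, 45.78, 45.77] -31.381861844916674
```

```bash
python3 - <<'E'
from workcell import env
print(env.job_done(), env.state()['time_s'])
E
```

```text
the job is handed in; nothing more can be done
the job is handed in; nothing more can be done
```

The bayonet die is in the press ring, turned to its stop and locked, and I handed the job in at about 21 s. The arm was clear above it.

- **Entry:** I took the die from the block's middle hole. The slots were at about 63.5° in world yaw, measured in the wrist picture, and the lugs went in at the first try. The press force stayed at about 12 N.
- **Turn and lock:** I turned it clockwise until the hard stop, where the torque climbed to 0.31 Nm, above the 0.2 Nm you called plenty. The stop came about 95° from the measured slot line, within the 0.1 rad of play. I eased the twist off and the die rose with the spring until the arm met resistance, with die_grip about 27.5 mm above the ring. Then I opened the jaws and backed straight up.
- **Last checks:** In the last wrist picture, the die's centre, calculated for the locked height, is within 0.1 mm of the ring's centre, with its bar at -31.4°. The scene picture shows the other dies and bench items where they were.
- **Less certain:** The bar's apparent length in that picture fits a die 4 mm lower slightly better (47.6 mm against 46.9 mm, true length 48 mm). That is within the error of the picture, so my judgement that it is locked rests mainly on the measured rise and forces.

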